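# Refit the T-handle of the sealer's clamping knob after wash-down

### The job

The three removable handles of the sealer are back from washing in the white rack. Take the T-handle, bring it over the grey four-lobed knob on the sealer that has a square recess, and lower its square shank into the recess until its round collar sits down on the knob; keep hold of it until it is in, then let it stand there. Leave the other two handles in the rack.

Things in the scene. Friction and masses are not known exactly. Their poses are not given: they have to be found in the camera images.
- tkey: Steel T-handle, 0.25 kg, upright in a 45 mm high white rack. Origin: centre of the tip; z up. Square shank 16 mm, 30 mm long, flats facing x and y, lowest 6 mm tapering to 10 mm; collar 52 mm wide, 30 to 36 mm above the tip, resting on the rack, tip 15 mm above the table; cross-bar along x, 90 long, 16 wide, 20 high, centre 80 mm above the tip. Rack holes 30 mm wide, 95 mm apart; any hole.
- socket_mouth (a point): Centre of the square recess, level with its grey four-lobed knob's top (70 mm wide, 121 mm above the table). Recess 22 mm square, flats facing x and y, 32 deep, its top 14 mm a funnel from a 32 mm square mouth. The knob only turns about z (up), lightly. T-handle home: collar on the knob, tip 30 mm below this point, bar along x or y. A twin 170 mm away has no recess; left and right vary.
- ballkey: Steel handle in the same rack, to be left there: same collar and shank as the T-handle, but a 36 mm ball on top, centre 80 mm above the tip. Origin: centre of the tip; z up.
- postkey: Steel handle in the same rack, to be left there: same collar and shank as the T-handle, but a straight round post on top, 20 mm thick, its end 98 mm above the tip. Origin: centre of the tip; z up.
Mind the look-alikes: they are no part of the job. Leave any orange look-alike of the tkey alone.

How it is judged:
By the outcome, as a careful person would: the job done as asked, in the order asked, and still so for the second after the job is handed in, with the robot touching nothing.
It also fails if it takes over 34 s, if anything falls off the work surface, if the arm or the gripper's body presses on something with over 40 N, if the wrist force passes 120 N, or if a joint passes its speed limit or range.

### The arm

A 6-joint arm with a two-finger parallel gripper is mounted at the origin on the work surface. World frame = base frame: x ahead of the robot, y to its left, z up, the work surface at z = 0. Lengths are in m, angles in rad, forces in N, time in s.
With the tool pointing down it reaches from about 0.375 to 0.9 m from the base axis. Payload 3.1 kg.
Tool frame: the origin (TCP) lies at the very end of the fingers, on their centre line; the grasp point (between the pads) lies 19 mm behind it; z points along the fingers, x is the direction in which the jaws open and shut, and the axes are right-handed (so a half turn about z gives the same grasp; the last joint's range is limited). The gripper opens to 87 mm and grips with 3 to 60 N. Pads are 19 mm wide; open, the fingers measure 117 mm over their backs; the gripper's body (75 mm by 190 mm) begins 51 mm behind the grasp point.
Start: joints at [0.928, 0.527, 1.433, -0, 1.181, -0.178], TCP at [0.28, 0.559, 0.199] pointing down, gripper open.
Joint ranges: [-3.08, 3.08], [-0.75, 2.2], [0.22, 2.44], [-1.43, 4.57], [0, 2.65], [-2.85, 2.85]. Speed limits (rad/s): [2.79, 2.79, 3.14, 3.14, 3.14, 3.14].

### API

Orientations are given as a unit quaternion [x, y, z, w].
In Python, from station import status, imaging, bot gives the robot as it stands. The module is installed in compiled form; this text tells all that it offers.
- The arm moves only by the shell command python3 -m inch 'ROWS' [FORCE]. ROWS is a JSON object of lists of equal length, an entry for each row: "travel": the shift along the tool's x, y, z in m, a list of three; "roll": the turn about the tool's z in degrees; "fingers": the finger opening in m, from 0 to 0.087. A call has 1 to 10 rows; each row shifts and turns the pose as measured when the row begins, along the tool's axes as they then stand; what a row does not reach is not made up. A row lasts 1/10 s, in which the tool goes at most 50 mm and 8.59 degrees, less where a joint would pass 70% of its speed; a pose out of reach is approached as far as the arm can. A call with a gripper value outside its range is refused whole. The fingers move at their own pace and stop on an object; FORCE is the grip in N (left out, the last holds). Time passes only in rows, so rows that do not move let the fingers close. It gives the time, the measured TCP pose, the force and the opening at its end, in the units of the state.
- status.state(): the state, without advancing time (a new reading comes with each control period).
- imaging.camera(name): name is "side" or "top"; returns the picture (384x512x3 uint8, red, green, blue); there is no depth.
- imaging.get_calibration(name): a dict with "intrinsics" (3x3 intrinsics, pixels), "R" (3x3) and "t" (3): a world point X has camera coordinates R X + t. Camera axes: x right, y down, z forward; pixel columns grow to the right and rows downward; lengths in m; the calibration is good to about 2 mm. A picture is of the moment at which its call begins. get_calibration takes no time and is no camera call.
- bot.job_done(): hands the job in, once; it reports no verdict.
The state is a dict: "t": time; "joints": joint angles; "joint_vel": joint speeds; "tau": joint torques, N m; "position": TCP position; "eef_rot": TCP orientation; "wrist_force": force on the tool from outside, world axes, zero at the start; "wrist_torque": the same for the moment, N m; "gripper_width": finger opening in m.
Only numpy, scipy, OpenCV 4.12 (cv2) and the standard library are available. Lean on these libraries where they do the work, as an engineer would, in place of code of your own. Each camera call takes 0.05 s, during which the arm holds its last target.

## Working session

There is one attempt and no reset: what is moved stays moved. The work goes in short steps, Python scripts to look and compute and a shell command to move; the robot and the scene stay as the last step left them, time stands still between calls to the robot, and variables do not carry over. Pictures are saved under pics/ and viewed, and the job is handed in when it is done.

```bash
mkdir -p pics
python3 - <<'E'
from station import status, imaging, bot
import cv2
for n in("side","top"):
    im=imaging.camera(n); cv2.imwrite(f"pics/{n}0.png",im[:,:,::-1])
    c=imaging.get_calibration(n); print(n,c)
s=status.state(); print(s)
E
```

```text
side {'intrinsics': array([[392.22163205,   0.        , 256.52874189],
       [  0.        , 392.22163205, 189.83169932],
       [  0.        ,   0.        ,   1.        ]]), 'R': array([[ 0.85748125, -0.51412614,  0.0200054 ],
       [-0.23645175, -0.4283009 , -0.87215188],
       [ 0.45696441,  0.74312358, -0.48882602]]), 't': array([-0.44373861,  0.17312493,  0.75875663])}
top {'intrinsics': array([[480.43080797,   0.        , 258.94399492],
       [  0.        , 480.43080797, 196.90451104],
       [  0.        ,   0.        ,   1.        ]]), 'R': array([[-1.52546098e-02, -9.99883098e-01, -1.04225288e-03],
       [-9.95865907e-01,  1.52866562e-02, -8.95400093e-02],
       [ 8.95454745e-02, -3.27953797e-04, -9.95982681e-01]]), 't': array([-0.03675394,  0.48656892,  1.31287015])}
{'t': 0.1, 'joints': array([ 9.28536747e-01,  5.28405453e-01,  1.43375585e+00,  2.30610194e-06,
        1.18137293e+00, -1.78476193e-01]), 'joint_vel': array([ 5.63211575e-04, -4.04387379e-04, -9.26651300e-04,  3.85299933e-05,
        6.98616069e-04,  3.30938636e-04]), 'tau': array([-3.89404095e-04, -4.40986633e+01, -1.77150303e+01,  6.33937656e-02,
        5.34474151e-02, -5.11641247e-05]), 'position': array([0.27912564, 0.55843981, 0.19825553]), 'eef_rot': array([ 8.50686328e-01,  5.25672740e-01, -9.03707957e-04,  3.54609129e-04]), 'wrist_force': array([-0.75291257, -0.60264355, -0.18055731]), 'wrist_torque': array([ 0.01666147, -0.01511149,  0.05374676]), 'gripper_width': 0.0868109565486235}
```

View pics/side0.png

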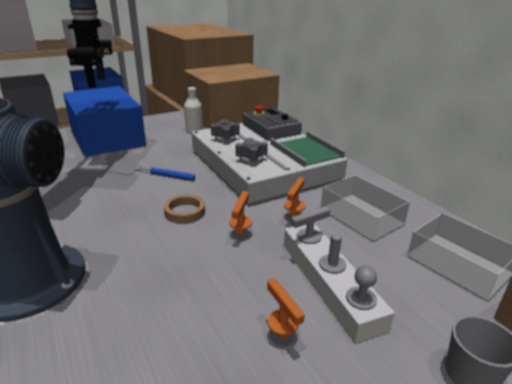

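View pics/top0.png

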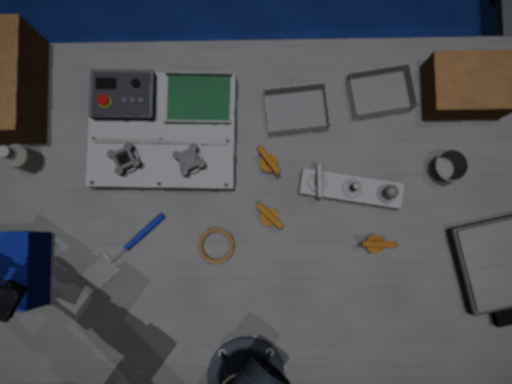

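Run:
```python
import cv2,numpy as np
t=cv2.imread("pics/top0.png"); s=cv2.imread("pics/side0.png")
r=lambda im,x,y,w,h,W,H:cv2.resize(im[y:y+h,x:x+w],(W,H),interpolation=cv2.INTER_CUBIC)
a=r(t,295,155,50,55,400,440); b=r(t,100,130,50,55,400,440)
cv2.imwrite("pics/c1.png",np.hstack([a,b]))
cv2.imwrite("pics/c2.png",np.hstack([r(s,280,195,60,66,400,440),r(s,200,110,80,60,400,300)[:,:] if 0 else r(s,200,110,80,88,400,440)]))
```

```text
(no output)
```

View pics/c1.png

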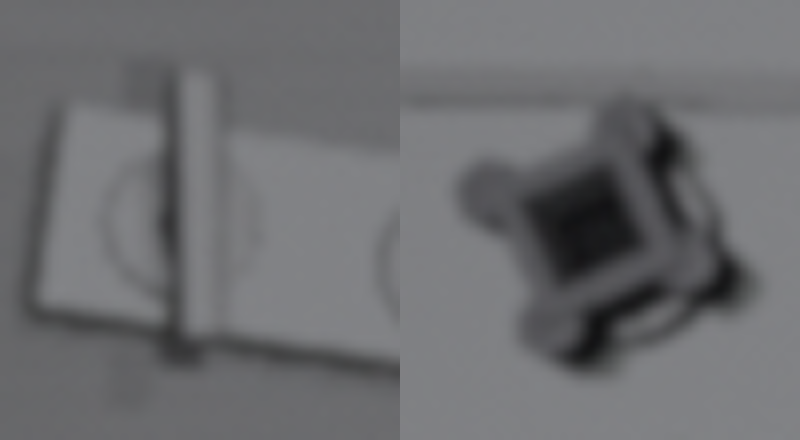

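View pics/c2.png

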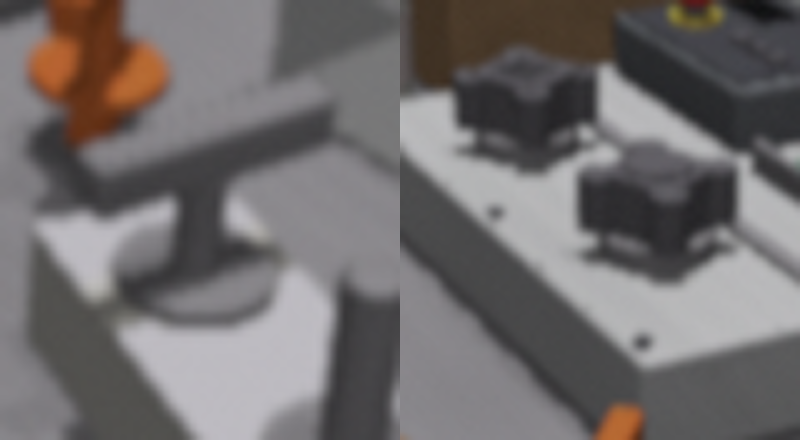

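Candidates for the T-handle in the top picture are the grey T in the rack (319,180), the post (353,187), the ball (390,192) and the orange look-alikes (268,160), (269,215), (377,244). The crop shows a grey cross-bar over a collar at (319,180), so that one is the T-handle. The knob at (123,157) has the dark square recess and its twin at (190,160) has none.

```bash
cat > h.py <<'E'
import cv2,numpy as np
from station import imaging
C={n:imaging.get_calibration(n) for n in("side","top")}
def proj(n,X):
    c=C[n]; p=(np.atleast_2d(X)@c["R"].T+c["t"])@c["intrinsics"].T
    return p[:,:2]/p[:,2:]
def ray(n,px,z):
    c=C[n]; o=-c["R"].T@c["t"]; d=c["R"].T@np.linalg.inv(c["intrinsics"])@np.array([px[0],px[1],1.])
    return o+d*(z-o[2])/d[2]
def tkey(x,y,yaw,tipz):
    c,s=np.cos(yaw),np.sin(yaw); R=np.array([[c,-s],[s,c]])
    L=[]
    def poly(P,z): 
        P=np.asarray(P)@R.T+[x,y]; L.append(np.c_[P,np.full(len(P),tipz+z)])
    b=[[.045,.008],[-.045,.008],[-.045,-.008],[.045,-.008]]
    poly(b,.09);poly(b,.07)
    a=np.linspace(0,2*np.pi,40); k=np.c_[np.cos(a),np.sin(a)]*.026
    poly(k,.036); return L
def knob(x,y,yaw,z=.121):
    c,s=np.cos(yaw),np.sin(yaw); R=np.array([[c,-s],[s,c]]); L=[]
    q=np.array([[1,1],[-1,1],[-1,-1],[1,-1]])
    for h,d in((.016,0),(.011,.014)):
        L.append(np.c_[(q*h)@R.T+[x,y],np.full(4,z-d)])
    a=np.linspace(0,2*np.pi,40); L.append(np.c_[np.c_[np.cos(a),np.sin(a)]*.035+[x,y],np.full(40,z)])
    return L
def over(im,n,Ls,x,y,w,h,s,plain=True):
    o=cv2.resize(im[y:y+h,x:x+w],None,fx=s,fy=s,interpolation=cv2.INTER_CUBIC); p=o.copy()
    for L,col in zip(Ls,[(0,255,0),(0,255,255),(255,0,255)]):
        q=(proj(n,L)+.5-[x,y])*s-.5
        cv2.polylines(o,[np.round(q*16).astype(int)],True,col,1,cv2.LINE_AA,4)
    return np.hstack([p,o]) if plain else o
E
cat > ov.py <<'E'
import sys,cv2,numpy as np
from h import *
kx,ky,kw,sx,sy,sw=map(float,sys.argv[1:7]); tag=sys.argv[7]
t=cv2.imread("pics/top0.png"); s=cv2.imread("pics/side0.png")
K=tkey(kx,ky,np.radians(kw),.015); S=knob(sx,sy,np.radians(sw))
A=np.hstack([over(t,"top",K,295,155,50,55,8,False),over(t,"top",S,100,130,50,55,8,False)])
B=np.hstack([over(s,"side",K,285,195,50,60,8,False)[:280],over(s,"side",S,200,110,50,35,8,False)[:280]])
cv2.imwrite(f"pics/ov{tag}.png",cv2.resize(np.vstack([A,B]),None,fx=.83,fy=.83))
E
python3 - <<'E'
from h import *
for p in ((319.4,179.9),(319.2,163.3),(319.5,196.5)): print(ray("top",p,.105))
print(ray("top",(123.2,157.6),.121)); 
a,b,c,d=[ray("top",p,.121) for p in ((114.6,155),(126.4,148.3),(131.4,160.8),(120.2,166.2))]
for u in (b-a,c-d,b-c,a-d): print(np.degrees(np.arctan2(u[1],u[0])),np.hypot(*u[:2]))
print(ray("side",(200+(525-400)/5,110+68/5.),.121))
E
```

```text
[ 0.5206393  -0.20275215  0.105     ]
[ 0.56444751 -0.20339009  0.105     ]
[ 0.47710727 -0.20185783  0.105     ]
[0.58465036 0.30589681 0.121     ]
-60.62152041662597 0.03491368284927639
-64.64083607031426 0.03192908502583102
21.886901253579378 0.035563470617553654
26.65012239276128 0.033059378938077116
[0.58574117 0.30524046 0.121     ]
```

```bash
python3 ov.py .5206 -.2027 -1 .5849 .3056 26 a
```

```text
(no output)
```

View pics/ova.png

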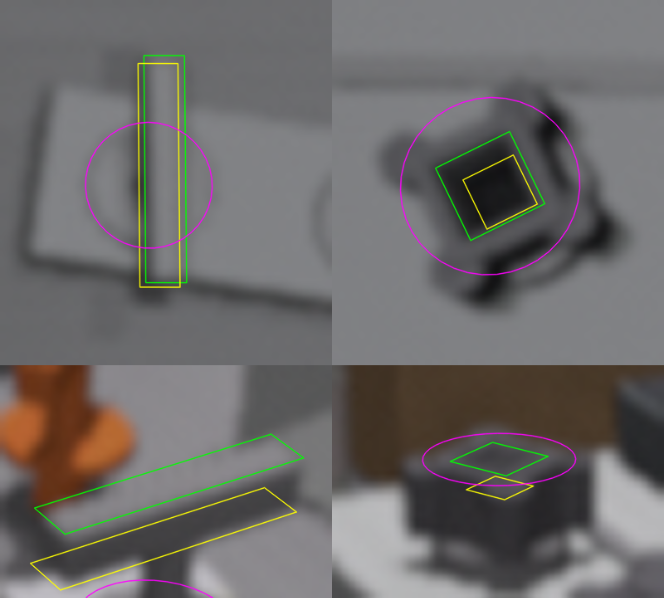

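The overlay fits both views. T-handle: (0.5206, -0.2027), bar yaw -1°. Recess: (0.585, 0.306), yaw 26°. I roll the jaws across the bar first, then traverse.

```bash
python3 -m inch '{"travel":[[0,0,0],[0,0,0],[0,0,0],[0,0,0]],"roll":[-8.5,-8.5,-8.5,0],"fingers":[0.087,0.087,0.087,0.087]}' 20
python3 -m inch '{"travel":[[-0.045,0.015,0],[-0.045,0.015,0],[-0.045,0.015,0],[-0.045,0.015,0],[-0.045,0.015,0],[-0.045,0.015,0],[-0.045,0.015,0],[-0.045,0.015,0],[-0.045,0.015,0],[0,0,0]],"roll":[0,0,0,0,0,0,0,0,0,0],"fingers":[0.087,0.087,0.087,0.087,0.087,0.087,0.087,0.087,0.087,0.087]}'
cat > d.py <<'E'
import sys,numpy as np
from station import status
s=status.state(); q=s["eef_rot"]; p=s["position"]
from scipy.spatial.transform import Rotation as Ro
R=Ro.from_quat(q).as_matrix(); yaw=np.degrees(np.arctan2(R[1,0],R[0,0]))
T=np.array(list(map(float,sys.argv[1:4]))); w=float(sys.argv[4])
print("t",round(s["t"],2),"p",p.round(4),"tool z",R[:,2].round(3),"yaw",yaw.round(2),"roll needed",round((yaw-w+180)%360-180,2),"travel",(R.T@(T-p)).round(4),"F",s["wrist_force"].round(1),"g",round(s["gripper_width"],4),"j",s["joints"].round(2))
E
python3 d.py .5206 -.2027 .19 89
```

```text
t: 0.5
position: [0.278, 0.557, 0.1959]
eef_rot: [0.71, 0.704, -0.004, 0.0]
wrist_force: [0.2, 0.3, 0.2]
gripper_width: 0.0873
t: 1.5
position: [0.4101, 0.1371, 0.1954]
eef_rot: [0.721, 0.693, -0.001, 0.002]
wrist_force: [0.1, 0.7, -0.1]
gripper_width: 0.0874
t 1.5 p [0.4101 0.1371 0.1954] tool z [ 0.001 -0.003 -1.   ] yaw 87.73 roll needed -1.27 travel [-0.3351  0.1239  0.0067] F [ 0.1  0.7 -0.1] g 0.0874 j [ 0.07  0.27  1.9  -0.    0.97 -1.46]
```

```bash
python3 -m inch '{"travel":[[-0.043,0.0155,0],[-0.043,0.0155,0],[-0.043,0.0155,0],[-0.043,0.0155,0],[-0.043,0.0155,0],[-0.043,0.0155,0],[-0.043,0.0155,0],[-0.034,0.0155,0],[0,0,0],[0,0,0]],"roll":[-1.3,0,0,0,0,0,0,0,0,0],"fingers":[0.087,0.087,0.087,0.087,0.087,0.087,0.087,0.087,0.087,0.087]}'
python3 d.py .5206 -.2027 .076 89
```

```text
t: 2.5
position: [0.5287, -0.208, 0.1941]
eef_rot: [0.722, 0.692, 0.001, 0.0]
wrist_force: [-0.1, -0.1, 0.4]
gripper_width: 0.087
t 2.5 p [ 0.5287 -0.208   0.1941] tool z [ 0.001  0.001 -1.   ] yaw 87.54 roll needed -1.46 travel [ 0.0048 -0.0084  0.1181] F [-0.1 -0.1  0.4] g 0.087 j [-0.57  0.46  1.58  0.    1.1  -2.1 ]
```

```bash
python3 -m inch '{"travel":[[0.0025,-0.0042,0.02],[0.0025,-0.0042,0.02],[0,0,0.02],[0,0,0.01],[0,0,0],[0,0,0]],"roll":[-1.5,0,0,0,0,0],"fingers":[0.087,0.087,0.087,0.087,0.087,0.087]}'
python3 d.py .5206 -.2027 .076 89
python3 - <<'E'
from station import imaging
import cv2,numpy as np
a=imaging.camera("side")[:,:,::-1][150:300,220:370];b=imaging.camera("top")[:,:,::-1][120:240,260:410]
b=cv2.resize(b,(400,320));a=cv2.resize(a,(400,400),interpolation=cv2.INTER_CUBIC)
cv2.imwrite("pics/g1.png",np.hstack([a[:320],b]))
E
```

```text
t: 3.1
position: [0.5195, -0.1934, 0.1229]
eef_rot: [0.713, 0.701, 0.002, -0.001]
wrist_force: [0.5, -0.6, -0.3]
gripper_width: 0.087
t 3.1 p [ 0.5195 -0.1934  0.1229] tool z [ 0.     0.004 -1.   ] yaw 89.09 roll needed 0.09 travel [-0.0095  0.0012  0.0469] F [ 0.5 -0.6 -0.3] g 0.087 j [-0.56  0.54  1.68  0.    0.92 -2.12]
```

View pics/g1.png

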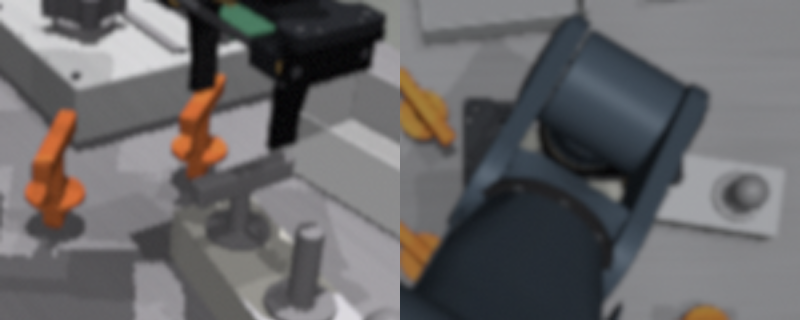

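```bash
python3 -m inch '{"travel":[[-0.0095,0.001,0.005],[0,0,0],[0,0,0]],"roll":[0,0,0],"fingers":[0.087,0.087,0.087]}'
python3 d.py .5206 -.2027 .076 89
```

```text
t: 3.5
position: [0.5223, -0.2053, 0.1199]
eef_rot: [0.713, 0.701, 0.002, 0.002]
wrist_force: [-0.1, -0.6, 0.8]
gripper_width: 0.0869
t 3.5 p [ 0.5223 -0.2053  0.1199] tool z [ 0.005  0.001 -1.   ] yaw 89.06 roll needed 0.06 travel [ 0.0026 -0.002   0.0439] F [-0.1 -0.6  0.8] g 0.0869 j [-0.58  0.55  1.67  0.    0.92 -2.13]
```

```bash
python3 -m inch '{"travel":[[0.0025,-0.002,0.011],[0,0,0.012],[0,0,0.012],[0,0,0.008],[0,0,0],[0,0,0]],"roll":[0,0,0,0,0,0],"fingers":[0.087,0.087,0.087,0.087,0.087,0.087]}'
python3 d.py .5206 -.2027 .076 89
```

```text
t: 4.1
position: [0.5196, -0.2024, 0.072]
eef_rot: [0.713, 0.701, 0.002, 0.0]
wrist_force: [-0.6, -0.6, -0.3]
gripper_width: 0.0871
t 4.1 p [ 0.5196 -0.2024  0.072 ] tool z [ 0.003  0.002 -1.   ] yaw 89.01 roll needed 0.01 travel [-0.0003  0.0011 -0.004 ] F [-0.6 -0.6 -0.3] g 0.0871 j [-0.57  0.62  1.71  0.    0.81 -2.13]
```

```bash
python3 -m inch '{"travel":[[0,0.001,-0.003],[0,0,0],[0,0,0],[0,0,0],[0,0,0],[0,0,0],[0,0,0],[0,0,0]],"roll":[0,0,0,0,0,0,0,0],"fingers":[0.06,0.03,0.01,0.01,0.01,0.01,0.01,0.01]}' 45
python3 d.py .5206 -.2027 .076 89
```

```text
t: 4.9
position: [0.5219, -0.2031, 0.077]
eef_rot: [0.713, 0.701, 0.002, 0.002]
wrist_force: [0.2, 0.1, -0.2]
gripper_width: 0.0307
t 4.9 p [ 0.5219 -0.2031  0.077 ] tool z [ 0.006  0.    -1.   ] yaw 89.02 roll needed 0.02 travel [ 0.0003 -0.0013  0.001 ] F [ 0.2  0.1 -0.2] g 0.0307 j [-0.57  0.61  1.71  0.    0.82 -2.13]
```

```bash
python3 -m inch '{"travel":[[0,0,0],[0,0,0],[0,0,0],[0,0,0],[0,0,0]],"roll":[0,0,0,0,0],"fingers":[0.01,0.01,0.01,0.01,0.01]}'
python3 -m inch '{"travel":[[0,0,-0.01],[0,0,-0.02],[0,0,-0.03],[0,0,-0.03],[0,0,-0.03],[0,0,-0.03],[0,0,0],[0,0,0]],"roll":[0,0,0,0,0,0,0,0],"fingers":[0.01,0.01,0.01,0.01,0.01,0.01,0.01,0.01]}'
python3 d.py .585 .306 .235 116
python3 - <<'E'
from station import imaging
import cv2
cv2.imwrite("pics/l1.png",imaging.camera("side")[:,:,::-1])
E
```

```text
t: 5.4
position: [0.5219, -0.2028, 0.0769]
eef_rot: [0.713, 0.701, 0.002, 0.002]
wrist_force: [-0.0, -0.1, -0.0]
gripper_width: 0.0148
t: 6.2
position: [0.5174, -0.2014, 0.232]
eef_rot: [0.713, 0.701, 0.001, -0.002]
wrist_force: [-0.8, 0.1, -3.3]
gripper_width: 0.0152
t 6.2 p [ 0.5174 -0.2014  0.232 ] tool z [-0.002  0.005 -1.   ] yaw 89.02 roll needed -26.98 travel [ 0.5085  0.0589 -0.0007] F [-0.8  0.1 -3.3] g 0.0152 j [-0.57  0.4   1.57  0.    1.18 -2.13]
```

View pics/l1.png

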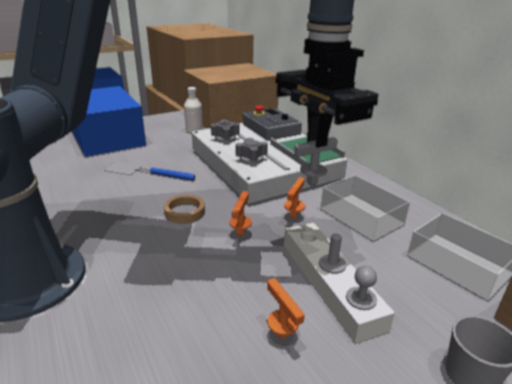

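```bash
python3 -m inch '{"travel":[[0.02,0.002,0],[0.04,0.005,0],[0.045,0.005,0],[0.045,0.005,0],[0.045,0.005,0],[0.045,0.005,0],[0.045,0.005,0],[0.045,0.005,0],[0.03,0.004,0],[0,0,0]],"roll":[0,0,0,0,0,0,0,0,0,0],"fingers":[0.01,0.01,0.01,0.01,0.01,0.01,0.01,0.01,0.01,0.01]}'
python3 d.py .585 .306 .235 116
```

```text
t: 7.25
position: [0.5573, 0.1699, 0.2136]
eef_rot: [0.715, 0.698, -0.01, -0.016]
wrist_force: [0.3, 0.1, -2.9]
gripper_width: 0.015
t 7.25 p [0.5573 0.1699 0.2136] tool z [-0.035  0.009 -0.999] yaw 88.61 roll needed -27.39 travel [ 0.1369  0.0236 -0.0212] F [ 0.3  0.1 -2.9] g 0.015 j [ 0.1   0.47  1.5   0.01  1.21 -1.45]
```

```bash
python3 -m inch '{"travel":[[0,0,-0.022],[0,0,0],[0,0,0]],"roll":[0,0,0],"fingers":[0.01,0.01,0.01]}'
python3 d.py .585 .306 .235 116
```

```text
t: 7.55
position: [0.5539, 0.1695, 0.2292]
eef_rot: [0.714, 0.699, -0.015, -0.019]
wrist_force: [-0.5, -1.3, -2.9]
gripper_width: 0.0147
t 7.55 p [0.5539 0.1695 0.2292] tool z [-0.048  0.006 -0.999] yaw 88.76 roll needed -27.24 travel [ 0.1371  0.0279 -0.0065] F [-0.5 -1.3 -2.9] g 0.0147 j [ 0.1   0.45  1.48  0.01  1.26 -1.45]
```

```bash
python3 -m inch '{"travel":[[0,0,0],[0,0,0],[0,0,0],[0,0,0],[0,0,0],[0,0,0],[0,0,0]],"roll":[-5,-5,-5,-5,-5,-2,0],"fingers":[0.01,0.01,0.01,0.01,0.01,0.01,0.01]}'
python3 d.py .585 .306 .23 116
python3 -m inch '{"travel":[[0,0,0],[0,0,0]],"roll":[0,0],"fingers":[0.01,0.01]}'
python3 d.py .585 .306 .23 116
```

```text
t: 8.25
position: [0.5479, 0.1615, 0.2183]
eef_rot: [0.527, 0.849, -0.017, -0.029]
wrist_force: [-0.2, 0.6, -3.0]
gripper_width: 0.0152
t 8.25 p [0.5479 0.1615 0.2183] tool z [-0.067  0.003 -0.998] yaw 116.27 roll needed 0.27 travel [ 0.1134  0.0966 -0.0138] F [-0.2  0.6 -3. ] g 0.0152 j [ 0.09  0.46  1.5   0.01  1.25 -1.95]
t: 8.45
position: [0.5469, 0.1601, 0.2165]
eef_rot: [0.529, 0.848, -0.018, -0.03]
wrist_force: [-0.6, -0.1, -2.5]
gripper_width: 0.0151
t 8.45 p [0.5469 0.1601 0.2165] tool z [-0.07   0.002 -0.998] yaw 116.08 roll needed 0.08 travel [ 0.1146  0.0975 -0.0158] F [-0.6 -0.1 -2.5] g 0.0151 j [ 0.08  0.46  1.5   0.01  1.25 -1.95]
```

```bash
cat > e.py <<'E'
import sys,numpy as np
from station import status
from scipy.spatial.transform import Rotation as Ro
s=status.state(); R=Ro.from_quat(s["eef_rot"]).as_matrix(); p=s["position"]
tip=p+.061*R[:,2]; T=np.array([.585,.306,float(sys.argv[1])])
print("t",round(s["t"],2),"tip",tip.round(4),"toolz",R[:,2].round(3),"yaw",np.degrees(np.arctan2(R[1,0],R[0,0])).round(1),"travel",(R.T@(T-tip)).round(4),"F",s["wrist_force"].round(1),"g",s["gripper_width"].round(4))
E
python3 e.py .15
python3 -m inch '{"travel":[[0.030,0.026,-0.002],[0.040,0.034,-0.002],[0.030,0.026,-0.002],[0.010,0.010,-0.002],[0,0,0]],"roll":[0,0,0,0,0],"fingers":[0.01,0.01,0.01,0.01,0.01]}'
python3 e.py .15
```

```text
t: 8.95
position: [0.5868, 0.3034, 0.2201]
eef_rot: [0.532, 0.846, -0.019, -0.031]
wrist_force: [-0.5, -1.0, -2.2]
gripper_width: 0.0148Traceback (most recent call last):
  File "e.py", line 6, in <module>
    print("t",round(s["t"],2),"tip",tip.round(4),"toolz",R[:,2].round(3),"yaw",np.degrees(np.arctan2(R[1,0],R[0,0])).round(1),"travel",(R.T@(T-tip)).round(4),"F",s["wrist_force"].round(1),"g",s["gripper_width"].round(4))
                                                                                                                                                                                                ^^^^^^^^^^^^^^^^^^^^^^^^
AttributeError: 'float' object has no attribute 'round'
Traceback (most recent call last):
  File "e.py", line 6, in <module>
    print("t",round(s["t"],2),"tip",tip.round(4),"toolz",R[:,2].round(3),"yaw",np.degrees(np.arctan2(R[1,0],R[0,0])).round(1),"travel",(R.T@(T-tip)).round(4),"F",s["wrist_force"].round(1),"g",s["gripper_width"].round(4))
                                                                                                                                                                                                ^^^^^^^^^^^^^^^^^^^^^^^^
AttributeError: 'float' object has no attribute 'round'
```

Fix the print, then look from both cameras with the held-key model projected.

```bash
sed -i 's/s\["gripper_width"\].round(4)/s["gripper_width"]/' e.py; python3 e.py .15
cat > look.py <<'E'
import sys
from h import *
from station import status
from scipy.spatial.transform import Rotation as Ro
s=status.state(); R=Ro.from_quat(s["eef_rot"]).as_matrix(); p=s["position"]
# key axes: z=-toolz, x (bar)= tool y
K=np.c_[R[:,1],-R[:,0]*-1,-R[:,2]]; tip=p+.061*R[:,2]
L=[np.vstack([v[:,0:3]@K.T+tip]) for v in tkey(0,0,0,0)]
q=.008*np.array([[1,1],[-1,1],[-1,-1],[1,-1]]); L[1]=np.c_[q,np.full(4,.006)]@K.T+tip
im=imaging.camera("side")[:,:,::-1].copy(); x,y,w,h=[(180,70,90,90)][0]
o=over(im,"side",L+[],x,y,w,h,4.4)
o2=over(im,"side",knob(.585,.306,np.radians(26)),x,y,w,h,4.4,False)
t=imaging.camera("top")[:,:,::-1].copy(); cv2.imwrite(f"pics/{sys.argv[1]}t.png",over(t,"top",L,90,110,80,80,5))
cv2.imwrite(f"pics/{sys.argv[1]}.png",o); cv2.imwrite(f"pics/{sys.argv[1]}k.png",o2)
E
python3 look.py k1
```

```text
t 8.95 tip [0.5824 0.3035 0.1593] toolz [-0.072  0.001 -0.997] yaw 115.6 travel [0.0009 0.004  0.0091] F [-0.5 -1.  -2.2] g 0.014826518180814055
```

View pics/k1.png

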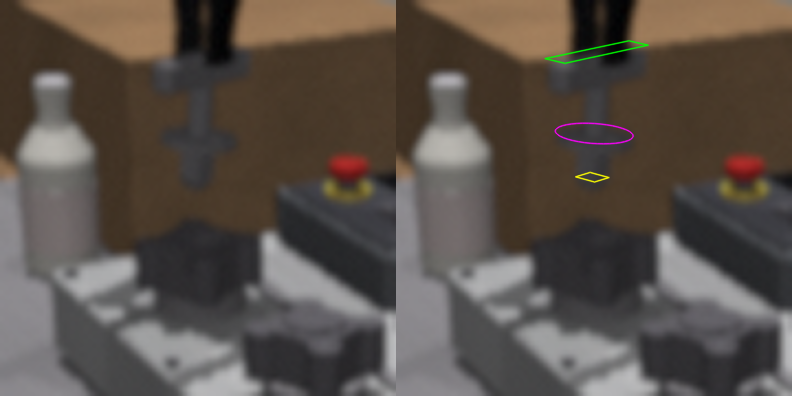

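View pics/k1t.png

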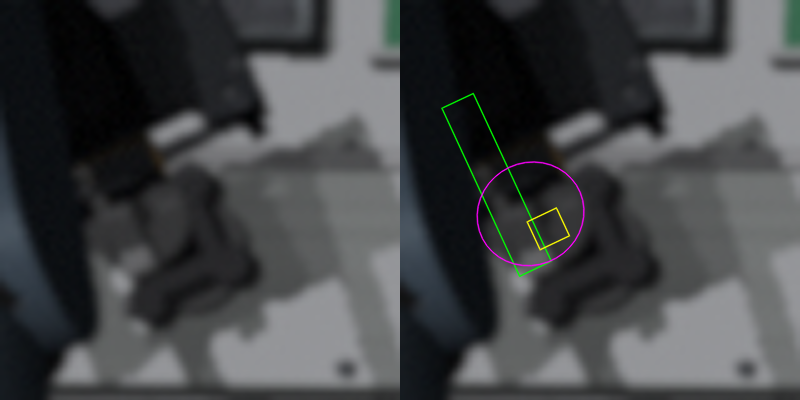

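```bash
python3 -m inch '{"travel":[[0.002,0.004,0.014],[0,0,0.014],[0,0,0]],"roll":[0,0,0],"fingers":[0.01,0.01,0.01]}'
python3 e.py .11
```

```text
t: 9.35
position: [0.5855, 0.3008, 0.1893]
eef_rot: [0.534, 0.844, -0.021, -0.032]
wrist_force: [0.4, -0.4, -2.6]
gripper_width: 0.0148
t 9.35 tip [0.5808 0.3007 0.1285] toolz [-0.076 -0.002 -0.997] yaw 115.3 travel [0.0025 0.0073 0.0181] F [ 0.4 -0.4 -2.6] g 0.014840771965146295
```

```bash
python3 -m inch '{"travel":[[0.004,0.008,0],[0,0,0.005]],"roll":[0,0],"fingers":[0.01,0.01]}'
python3 e.py .11; python3 look.py k2
```

```text
t: 9.55
position: [0.5915, 0.3067, 0.1839]
eef_rot: [0.535, 0.844, -0.021, -0.032]
wrist_force: [-0.3, -0.2, -2.8]
gripper_width: 0.0152
t 9.55 tip [0.5869 0.3067 0.1231] toolz [-0.076 -0.001 -0.997] yaw 115.1 travel [-0.0002 -0.0011  0.0132] F [-0.3 -0.2 -2.8] g 0.015194619608452713
```

View pics/k2.png

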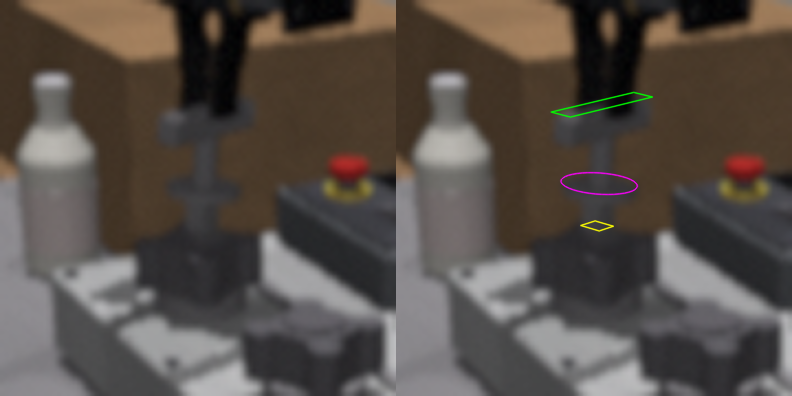

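View pics/k2t.png

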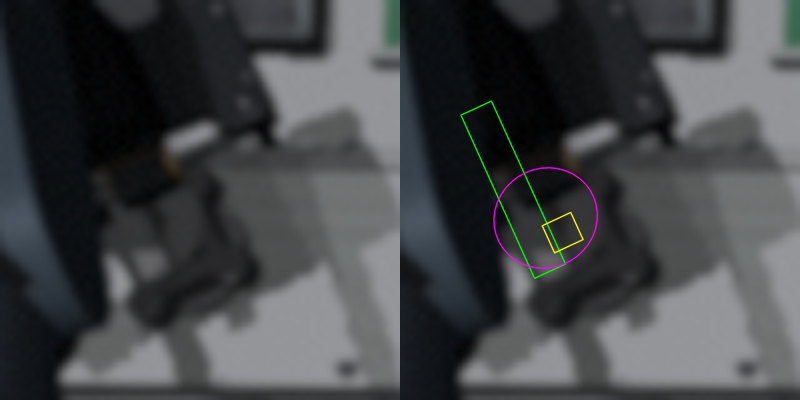

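```bash
python3 -m inch '{"travel":[[0,0,0.008],[0,0.0005,0.006]],"roll":[0,0],"fingers":[0.01,0.01]}'
python3 e.py .091
python3 -m inch '{"travel":[[0,0.001,0.006],[0,0.001,0.004]],"roll":[0,0],"fingers":[0.01,0.01]}'
python3 e.py .091
```

```text
t: 9.85
position: [0.5899, 0.3062, 0.1692]
eef_rot: [0.535, 0.844, -0.022, -0.032]
wrist_force: [0.4, 0.2, -3.1]
gripper_width: 0.0152
t 9.85 tip [0.5852 0.306  0.1084] toolz [-0.077 -0.002 -0.997] yaw 115.1 travel [-0.0005  0.001   0.0173] F [ 0.4  0.2 -3.1] g 0.01518674720375127
t: 10.05
position: [0.5906, 0.3069, 0.1578]
eef_rot: [0.535, 0.844, -0.022, -0.032]
wrist_force: [-0.8, -0.5, -2.7]
gripper_width: 0.0149
t 10.05 tip [0.5858 0.3068 0.097 ] toolz [-0.078 -0.003 -0.997] yaw 115.2 travel [-0.0005 -0.0007  0.0061] F [-0.8 -0.5 -2.7] g 0.014863706536622901
```

```bash
python3 -m inch '{"travel":[[0,0.0005,0.003],[0,0,0.002]],"roll":[0,0],"fingers":[0.01,0.01]}'
python3 e.py .091
python3 -m inch '{"travel":[[0,0,0.002],[0,0,0.001]],"roll":[0,0],"fingers":[0.01,0.01]}'
python3 e.py .091; python3 look.py k3
```

```text
t: 10.25
position: [0.5905, 0.3075, 0.1541]
eef_rot: [0.535, 0.844, -0.022, -0.032]
wrist_force: [-3.9, -1.6, 13.0]
gripper_width: 0.015
t 10.25 tip [0.5857 0.3074 0.0933] toolz [-0.078 -0.002 -0.997] yaw 115.2 travel [-0.0011 -0.001   0.0023] F [-3.9 -1.6 13. ] g 0.015040652589036939
t: 10.45
position: [0.5909, 0.3076, 0.1547]
eef_rot: [0.535, 0.844, -0.021, -0.031]
wrist_force: [-0.8, -0.9, -0.3]
gripper_width: 0.0153
t 10.45 tip [0.5863 0.3074 0.0938] toolz [-0.076 -0.003 -0.997] yaw 115.2 travel [-0.0008 -0.0015  0.0029] F [-0.8 -0.9 -0.3] g 0.01527957596558728
```

View pics/k3.png

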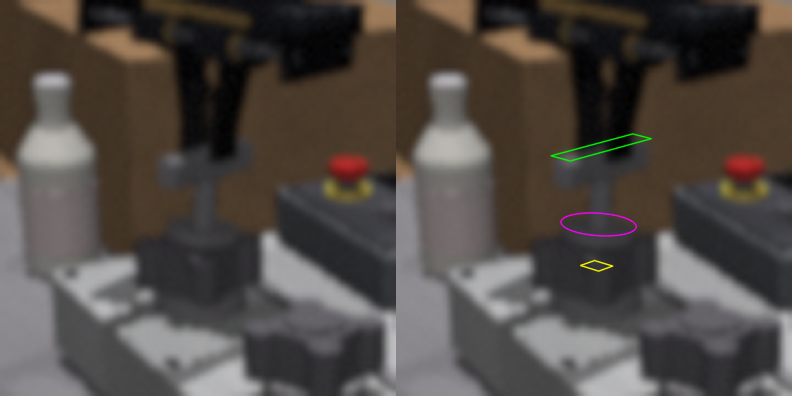

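```bash
python3 -m inch '{"travel":[[0,0,0.003],[0,0,0.003],[0,0,0.003],[0,0,0.003]],"roll":[0,0,0,0],"fingers":[0.01,0.01,0.01,0.01]}'
python3 e.py .091
```

```text
t: 10.95
position: [0.5907, 0.3082, 0.1541]
eef_rot: [0.535, 0.844, -0.02, -0.03]
wrist_force: [-4.1, -1.8, 12.4]
gripper_width: 0.0149
t 10.95 tip [0.5863 0.3081 0.0932] toolz [-0.071 -0.001 -0.997] yaw 115.2 travel [-0.0014 -0.002   0.0023] F [-4.1 -1.8 12.4] g 0.014945806773475151
```

```bash
python3 -m inch '{"travel":[[0,0,0.005],[0,0,0.005],[0,0,0.005],[0,0,0.005],[0,0,0.005],[0,0,0.005],[0,0,0.005],[0,0,0.005],[0,0,0.005],[0,0,0.005]],"roll":[0,0,0,0,0,0,0,0,0,0],"fingers":[0.01,0.01,0.01,0.01,0.01,0.01,0.01,0.01,0.01,0.01]}'
python3 e.py .091
```

```text
t: 11.95
position: [0.59, 0.3083, 0.1535]
eef_rot: [0.533, 0.846, -0.013, -0.021]
wrist_force: [-6.4, -3.2, 20.1]
gripper_width: 0.0145
t 11.95 tip [0.587  0.3083 0.0926] toolz [-0.05   0.    -0.999] yaw 115.6 travel [-0.0012 -0.0027  0.0017] F [-6.4 -3.2 20.1] g 0.014490639578940825
```

Pressing gently levels the tool, so I continue a little.

```bash
python3 -m inch '{"travel":[[0,0,0.005],[0,0,0.005],[0,0,0.005],[0,0,0.005],[0,0,0.005],[0,0,0.005],[0,0,0.005],[0,0,0.005],[0,0,0.005],[0,0,0.005]],"roll":[0,0,0,0,0,0,0,0,0,0],"fingers":[0.01,0.01,0.01,0.01,0.01,0.01,0.01,0.01,0.01,0.01]}'
python3 e.py .091
python3 -m inch '{"travel":[[0,0,0.005],[0,0,0.005],[0,0,0.005],[0,0,0.005],[0,0,0.005],[0,0,0.005],[0,0,0.005],[0,0,0.005],[0,0,0],[0,0,0]],"roll":[0,0,0,0,0,0,0,0,0,0],"fingers":[0.01,0.01,0.01,0.01,0.01,0.01,0.01,0.01,0.01,0.01]}'
python3 e.py .091; python3 look.py k4
```

```text
t: 12.95
position: [0.5894, 0.3081, 0.1531]
eef_rot: [0.531, 0.847, -0.007, -0.012]
wrist_force: [-7.2, -2.6, 20.7]
gripper_width: 0.0149
t 12.95 tip [0.5877 0.3081 0.0921] toolz [-0.029  0.001 -1.   ] yaw 115.9 travel [-0.0008 -0.0033  0.0012] F [-7.2 -2.6 20.7] g 0.014930553359590168
t: 13.95
position: [0.5896, 0.3084, 0.1547]
eef_rot: [0.529, 0.848, -0.001, -0.005]
wrist_force: [0.1, -0.5, -2.0]
gripper_width: 0.0148
t 13.95 tip [0.589  0.3086 0.0937] toolz [-0.01   0.003 -1.   ] yaw 116.1 travel [-0.0006 -0.0047  0.0027] F [ 0.1 -0.5 -2. ] g 0.014810745760359128
```

View pics/k4.png

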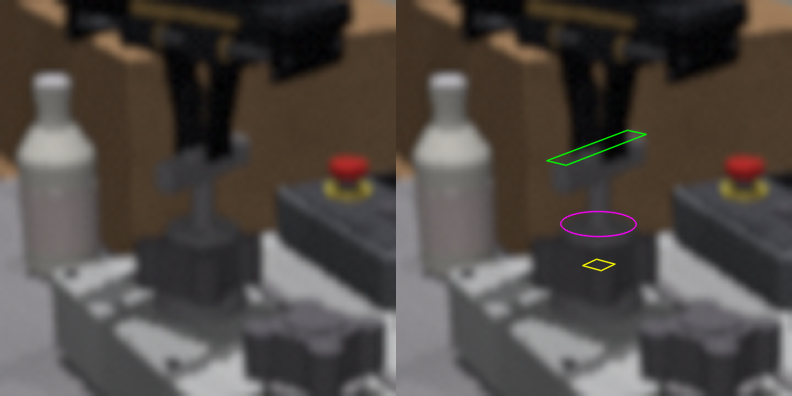

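```bash
python3 -m inch '{"travel":[[0,0,0.002],[0,0,0.001],[0,0,0],[0,0,0],[0,0,0],[0,0,0],[0,0,0],[0,0,0]],"roll":[0,0,0,0,0,0,0,0],"fingers":[0.01,0.01,0.02,0.03,0.04,0.05,0.05,0.05]}'
python3 e.py .091; python3 look.py k5
```

```text
t: 14.85
position: [0.5895, 0.3089, 0.1507]
eef_rot: [0.529, 0.848, -0.002, -0.006]
wrist_force: [-0.6, 0.5, -0.5]
gripper_width: 0.0477
t 14.85 tip [0.5886 0.3091 0.0897] toolz [-0.013  0.003 -1.   ] yaw 116.1 travel [-0.0012 -0.0046 -0.0013] F [-0.6  0.5 -0.5] g 0.04771124222301987
```

View pics/k5.png

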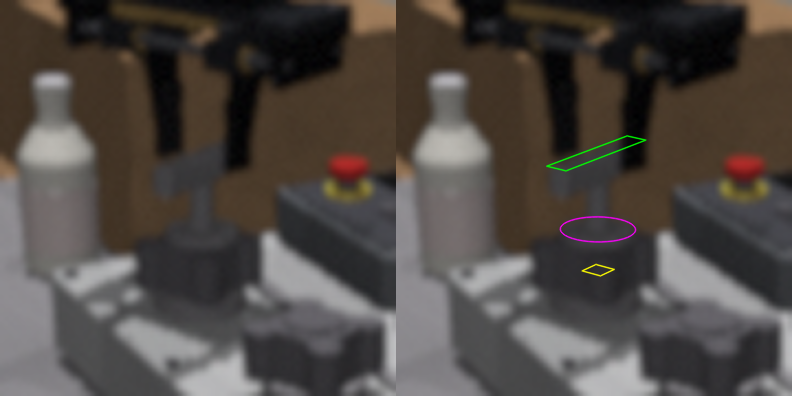

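Released; the handle stands on the knob with the fingers clear on both sides. Now retreat upward and then aside.

```bash
python3 -m inch '{"travel":[[0,0,-0.01],[0,0,-0.02],[0,0,-0.03],[0,0,-0.03],[0,0,-0.03],[0,0,-0.02],[0,0,0]],"roll":[0,0,0,0,0,0,0],"fingers":[0.06,0.06,0.06,0.06,0.06,0.06,0.06]}'
python3 -m inch '{"travel":[[0,-0.03,0],[0,-0.04,0],[0,-0.04,0],[0,-0.04,0],[0,-0.02,0],[0,0,0]],"roll":[0,0,0,0,0,0],"fingers":[0.06,0.06,0.06,0.06,0.06,0.06]}'
python3 - <<'E'
from h import *
t=imaging.camera("top")[:,:,::-1].copy(); s=imaging.camera("side")[:,:,::-1].copy()
K=tkey(.585,.306,np.radians(26),.091)
cv2.imwrite("pics/f1.png",np.vstack([over(s,"side",K,190,80,80,60,5),over(t,"top",K,90,125,80,60,5)]))
E
python3 e.py .1
```

```text
t: 15.65
position: [0.5914, 0.3085, 0.2996]
eef_rot: [0.529, 0.848, -0.002, -0.006]
wrist_force: [-0.7, -0.4, -0.0]
gripper_width: 0.0597
t: 16.25
position: [0.4304, 0.2304, 0.2964]
eef_rot: [0.529, 0.848, -0.004, -0.008]
wrist_force: [-0.1, 1.3, 0.3]
gripper_width: 0.0598
t 16.35 tip [0.4327 0.2316 0.2357] toolz [-0.014  0.003 -1.   ] yaw 116.1 travel [-0.0013  0.171   0.1338] F [-0.6  0.3  0.3] g 0.0600726746198921
```

View pics/f1.png

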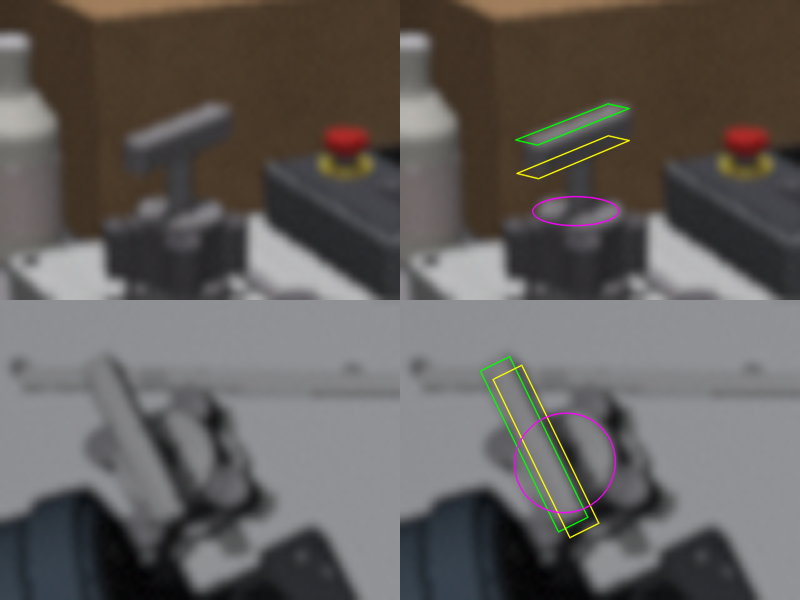

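The model at tip 0.091 m matches the bar and collar in both views, so the handle is seated. One last overview before handing in.

Run:
```python
from station import imaging
import cv2
cv2.imwrite("pics/f2.png",imaging.camera("side")[:,:,::-1])
```

```text
(no output)
```

View pics/f2.png

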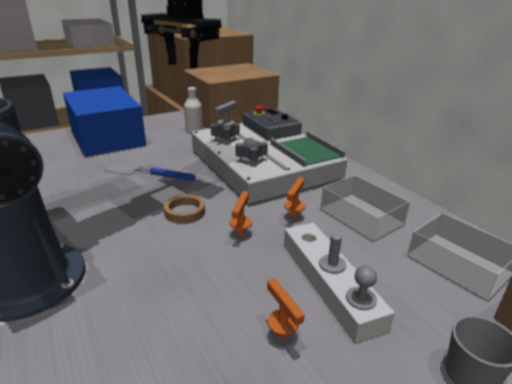

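The T-handle stands in the recessed knob at (226,120). The post (335,250) and the ball (365,278) are still in the rack, the orange handles have not moved, and the gripper is clear.

```bash
python3 -c "
from station import bot
print(bot.job_done())"
```

```text
the job is handed in; nothing more can be done
None
```

The T-handle is in the sealer's recessed knob with its collar down on the knob, and I handed the job in at about 16.4 s. I gripped it by the cross-bar, turned it 27° to line up with the recess and lowered it in. I let go only once the collar was on the knob.

- **Seating:** after the gripper backed off, a model of the seated handle (tip at 0.091 m) matched the bar and collar in both camera views to within a few millimetres.
- **Other objects:** the post and ball handles are still in the rack, and the orange look-alikes have not moved.
- **Tilt:** while carrying the handle, the tool sagged to about 4.5° of tilt. The collar's edge touched first, at about 13 N. Pressing down at about 20 N brought the tilt back to about 0.6° before release.
- **Disagreement:** the measured pose put the tip about 3 mm higher than the side camera showed. The final pictures settled this, showing the collar flat on the knob.

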